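Put a glued pair of heels to press

ROBOT

A 7-joint arm with a two-finger parallel gripper is mounted at the origin on the work surface. World frame = base frame: x ahead of the robot, y to its left, z up, the work surface at z = 0. Lengths are in m, angles in degrees, forces in N, time in s.
With the tool pointing down it reaches from about 0.425 to 0.875 m from the base axis. Payload 4.7 kg.
Tool frame: the origin (TCP) lies on the centre line of the jaws, within the pads' length; the fingertips stand 22 mm ahead of it and the grasp point (between the pads) lies 3 mm ahead of it; z points along the fingers, y is the line along which they close (so a half turn about z gives the same grasp; the last joint's range is limited). The gripper opens to 85 mm and grips with 20 to 120 N. Pads are 22 mm wide; open, the fingers measure 114 mm over their backs; the gripper's body (76 mm by 85 mm) begins 54 mm behind the grasp point. The pads swing forward as they close: fully open they stand 13 mm farther back than shut.
Start: joints at [-73.161, 18.392, -4.016, 83.108, 1.295, 78.541, -3.26], TCP at [0.18, 0.625, 0.253] pointing down, gripper open.
Joint ranges: [-163.93, 163.93], [-17.29, 119.83], [-79.2, 71.16], [3.27, 140.29], [-89.18, 269.18], [5.43, 117.66], [-154.24, 154.24]. Speed limits (degrees/s): [147.25, 147.25, 180, 180, 180, 180, 180].

INTERFACE

Orientations are given as a 3x3 rotation matrix whose columns are the frame's x, y, z axes.
In Python, from workcell import ctrl, viewer gives the robot as it stands. Calls block until the motion is done:
- ctrl.goto(position, orientation): joint-space move of the TCP to a pose.
- ctrl.servo_line(position, rot=None, rate=0.15): straight line of the TCP; rot=None keeps the orientation; rate is the mean speed in m/s.
- ctrl.goto_joints(angles): joint-space move.
- ctrl.command_gripper(opening, f_grip=None): finger opening in m; f_grip is the grip in N (None keeps the last); returns when the fingers have stopped.
- ctrl.hold(seconds).
- ctrl.ik(position, orientation): joint angles nearest the present ones, or None.
- ctrl.get_obs(): the state.
- viewer.camera(name): name is "scene" or "top" or "wrist"; returns (picture, depth): 400x640x3 uint8, red, green, blue; 400x640 float32, m along the optical axis (not along the pixel's ray), 0 where there is no reading.
- viewer.camera_model(name): a dict with "K" (3x3 intrinsics, pixels), "position" and "attitude" of the camera in the world. Camera axes: x right, y up, looking along -z (the intrinsics and any distortion apply to the point x, -y, -z); pixel columns grow to the right and rows downward; lengths in m; the calibration is good to about 2 mm. A picture is of the moment at which its call begins: read the wrist's pose just before it. camera_model takes no time and is no camera call; for the wrist camera it gives the pose at the moment of the call.
A pose or a line that the arm cannot do raises ctrl.Unreachable and nothing moves.
- ctrl.job_done(): hands the job in; it is judged then, once.
The state is a dict: "t": time; "joint_positions": joint angles; "qd": joint speeds; "joint_efforts": joint torques, N m; "eef_pos": TCP position; "tcp_rot": TCP orientation; "contact_force": force on the tool from outside, world axes, zero at the start; "wrist_torque": the same for the moment, N m; "finger_gap": finger opening in m; "grip_force": force on a finger pad.
Only numpy, scipy, OpenCV 4.12 (cv2) and the standard library are available. Lean on these libraries where they do the work, as an engineer would, in place of code of your own. Each camera call takes 0.05 s, during which the arm holds its last target. There are 200 camera calls.

TASK

Put the new pair of heels to press on the marble slab: set each of the two slant-fronted heels, rubber up, on the heel end of its own outsole, flush round the back and with its long front corner on the hollow (arch) side of the sole. Then lay the wooden batten across the middle of both heels, centred so that it overhangs them evenly, and gently set the iron weight on the batten midway between the heels. Leave the small odd heel, the hammer, the tack tin and the wax where they are.

Things in the scene. Friction and masses are not known exactly. Their poses are not given: they have to be found in the camera images.
- heel_left: Brown layered leather heel, black rubber on top: 34 mm high, 60 wide, loose, 0.12 kg. Half-round back (r 30), straight parallel sides, front cut on a slant: one front corner is 20 mm longer. Origin at the underside on the midline, z up, +x to the back: back end x=+34, sides from x=+4 forward to the corners at x=-26 (short) and x=-46 (long, on its -y side). For the left sole.
- heel_right: Mirror image of heel_left: same sizes, materials, mass and axes, but its long front corner is on its +y side (corners at x=-46, y=+30 and x=-26, y=-30 mm). For the right sole.
- sole_left: Tan leather outsole, 250 mm long, 6 thick, fixed on a marble slab, top 26 mm above the bench, toe towards the robot; hollow (arch) edge on its -y side. Origin at the underside at mid length, +x to the half-round heel end (x=+125, r 32 about x=+93, y=0). A flush heel's origin is at x=+89, y=0, z=6 mm here, x axes alike, 2 mm margin round the back.
- sole_right: As sole_left (sizes, axes, flush heel place), mirrored: the hollow (arch) edge is on its +y side. Fixed. The two soles lie side by side, heel places 105 to 131 mm apart, either one on either side.
- batten: plain light wood press batten, 225 x 50 x 20 mm, lying flat and loose on the bench, about 0.16 kg. Origin at the centre of its underside: x along its length, y across its 50 mm width, z up.
- weight: dark cast-iron bench weight, 0.7 to 0.9 kg, loose and upright: round body of 58 mm diameter and 41 mm height, then a narrow neck (18 mm) and a round knob of 26 mm diameter between 48 and 67 mm height, by which it is lifted. Origin at the centre of its underside, z up.
- odd_heel: bystander: a smaller, narrower heel (42 x 44 mm at the foot, tapering upwards, 47 mm high, symmetric, straight-fronted, black top), not part of the pair. Origin at the centre of its underside. Leave it where it is.
- hammer: bystander: shoemaker's hammer lying flat, 225 mm long, 30 mm high at the head, wooden handle. Origin near the middle of its length at its underside; x along the handle towards the head. Leave it where it is.
- tack_tin: bystander: open round tin of tacks, 74 mm across, 24 mm high. Origin at the centre of its underside. Leave it where it is.
- wax_block: bystander: yellow block of beeswax, 62 x 42 x 24 mm. Origin at the centre of its underside. Leave it where it is.
Things that resemble listed ones, but are neither listed nor needed, are in the scene too. Leave any yellow look-alike of the weight alone.

How it is judged (in metres and radians):
On the way, in this order (a step that is already met when the one before it is completed fails the run):
1. both heels stand on the heel ends of their own soles (x of heel_left in the frame of sole_left between 0.079 and 0.099 m and y of heel_left in the frame of sole_left between -0.009 and 0.009 m and z of heel_left in the frame of sole_left between 0.003 and 0.01 m and angle between the x axis of heel_left and the x axis of sole_left, either way round below 0.15 rad and x of sole_left in the frame of heel_left below -0.05 m and angle between each of heel_left, heel_right's own z axis and vertical below 0.08 rad and linear speed of each of heel_left, heel_right below 0.02 m/s and x of heel_right in the frame of sole_right between 0.079 and 0.099 m and y of heel_right in the frame of sole_right between -0.009 and 0.009 m and z of heel_right in the frame of sole_right between 0.003 and 0.01 m and angle between the x axis of heel_right and the x axis of sole_right, either way round below 0.15 rad and x of sole_right in the frame of heel_right below -0.05 m), for 0.2 s.
2. the batten lies across both heels (all of step 1 and angle between batten's own z axis and vertical below 0.06 rad and linear speed of batten below 0.02 m/s and y of heel_left in the frame of batten between -0.015 and 0.015 m and horizontal distance between batten and heel_left below 0.078 m and z of batten in the frame of heel_left between 0.03 and 0.038 m and y of heel_right in the frame of batten between -0.015 and 0.015 m and horizontal distance between batten and heel_right below 0.078 m and z of batten in the frame of heel_right between 0.03 and 0.038 m), for 0.2 s.
At the end, for the whole second after the job is handed in: Heels upright on their own soles, within 10 mm (9 mm sideways) and 0.15 rad of flush; batten flat on both, each heel's middle within 15 mm of its centre line and 78 mm of its centre; weight upright on it, within 15 mm of that line and 78 mm of each heel's middle; all at rest (all of step 2 and y of weight in the frame of batten between -0.015 and 0.015 m and z of weight in the frame of batten between 0.016 and 0.024 m and horizontal distance between weight and heel_left below 0.078 m and horizontal distance between weight and heel_right below 0.078 m and angle between weight's own z axis and vertical below 0.08 rad and linear speed of weight below 0.02 m/s); the robot touches nothing.
It fails at once if the odd heel is shifted by more than 20 mm (distance of odd_heel from where it was at the start of the episode above 0.02 m).
It fails at once if the hammer is shifted by more than 20 mm (distance of hammer from where it was at the start of the episode above 0.02 m).
It fails at once if the tack tin is shifted by more than 20 mm (distance of tack_tin from where it was at the start of the episode above 0.02 m).
It fails at once if the block of wax is shifted by more than 20 mm (distance of wax_block from where it was at the start of the episode above 0.02 m).
It fails at once if the weight strikes the batten hard (dropped, or faster than 0.4 m/s) (contact force between weight and batten above 0.5 N and linear speed of weight above 0.4 m/s).
It also fails if it takes over 112 s, if anything falls off the work surface, if the arm or the gripper's body presses on something with over 40 N, if the wrist force passes 120 N, or if a joint passes its speed limit or range.

## Working session

There is one attempt and no reset: what is moved stays moved. The work goes in short steps, each a Python script; the robot and the scene stay as the last script left them, time stands still between calls to the robot, and variables do not carry over. Pictures are saved under pics/ and viewed, at most 14 in all, crops included, and the job is handed in when it is done.

```bash
mkdir -p pics; ls; cat > h.py <<'E'
import numpy as np, cv2
from workcell import ctrl, viewer
def shot(n):
    m=viewer.camera_model(n); p,d=viewer.camera(n); return p,d,m
def pts(d,m):
    K=np.array(m["K"]);R=np.array(m["attitude"]);t=np.array(m["position"])
    v,u=np.mgrid[:d.shape[0],:d.shape[1]]
    P=np.stack([(u-K[0,2])/K[0,0]*d,-(v-K[1,2])/K[1,1]*d,-d],-1)
    return P@R.T+t
def ray(uv,z,m):
    K=np.array(m["K"]);R=np.array(m["attitude"]);t=np.array(m["position"])
    uv=np.atleast_2d(uv).astype(float)
    D=np.stack([(uv[:,0]-K[0,2])/K[0,0],-(uv[:,1]-K[1,2])/K[1,1],-np.ones(len(uv))],-1)@R.T
    return t+D*((z-t[2])/D[:,2])[:,None]
def down(a):  # tool down, tool y (closing line) at angle a (rad) in world
    y=np.array([np.cos(a),np.sin(a),0]);z=np.array([0,0,-1.]);return np.stack([np.cross(y,z),y,z],1)
def save(n,p): cv2.imwrite("pics/"+n,cv2.cvtColor(p,cv2.COLOR_RGB2BGR))
E
python3 - <<'E'
from h import *
for n in("top","scene"):
    p,d,m=shot(n); save(n+"0.png",p); np.savez(n+"0.npz",p=p,d=d,**{k:np.array(m[k]) for k in("K","position","attitude")})
    print(n,m, (d>0).mean())
print(ctrl.get_obs())
E
```

```text
pics
top {'K': array([[415.00306866,   0.        , 316.57237638],
       [  0.        , 415.00306866, 202.13086212],
       [  0.        ,   0.        ,   1.        ]]), 'position': array([ 0.28743497, -0.01971719,  1.32922458]), 'attitude': array([[ 0.01625885,  0.98381742, -0.17843468],
       [-0.99960079,  0.01186949, -0.02563934],
       [-0.0231065 ,  0.17878031,  0.98361765]])} 0.99621484375
scene {'K': array([[378.940668  ,   0.        , 320.05595633],
       [  0.        , 378.940668  , 200.97978516],
       [  0.        ,   0.        ,   1.        ]]), 'position': array([ 1.43045029, -0.1553351 ,  0.70483222]), 'attitude': array([[ 0.14979875, -0.57452667,  0.80466108],
       [ 0.98854597,  0.07191541, -0.13268397],
       [ 0.01836295,  0.81532036,  0.57871886]])} 0.995578125
{'t': 0.1, 'joint_positions': array([-73.16222016,  18.43472833,  -4.01633116,  83.16693771,
         1.29551378,  78.54090893,  -3.25943248]), 'qd': array([-0.06918635, -0.10085416,  0.01695115, -0.30877396,  0.06011217,
        0.02863081, -0.04058773]), 'joint_efforts': array([ 1.90736318e-04, -4.94875932e+01, -3.83650381e-01, -3.15211737e+01,
        1.32332440e-02,  7.31697364e-03, -1.90119459e-05]), 'eef_pos': array([0.17940938, 0.62429664, 0.25234244]), 'tcp_rot': array([[-9.61132786e-01,  2.76086268e-01, -3.73908178e-04],
       [ 2.76086503e-01,  9.61131358e-01, -1.65969714e-03],
       [-9.88447149e-05, -1.69842034e-03, -9.99998553e-01]]), 'contact_force': array([ 0.28203835,  0.80440678, -0.39425053]), 'wrist_torque': array([ 0.04989233, -0.01192934,  0.00320397]), 'grip_force': 0.0, 'finger_gap': 0.08535650828298168}
```

View pics/top0.png

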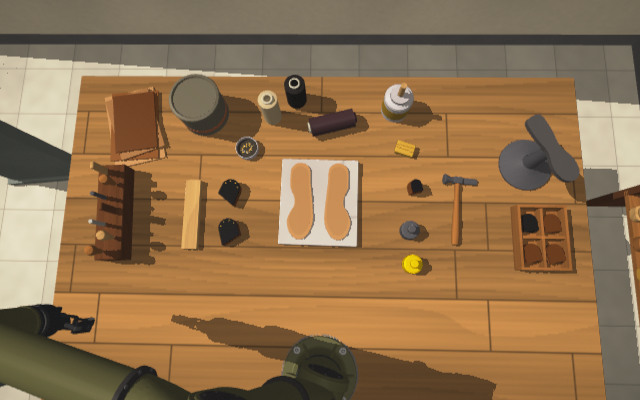

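View pics/scene0.png

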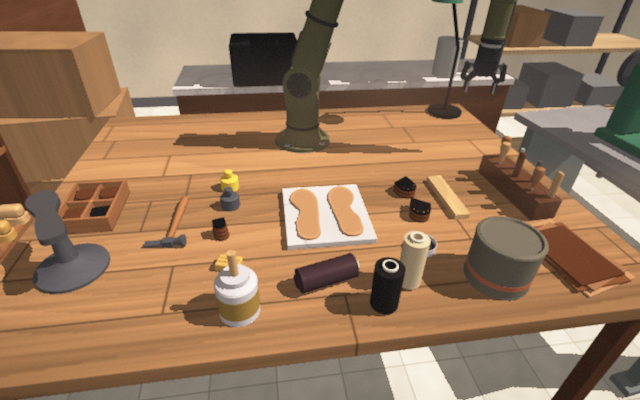

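```bash
python3 - <<'E'
from h import *
f=np.load("top0.npz");p=f["p"];d=f["d"];m={k:f[k] for k in("K","position","attitude")}
P=pts(d,m)
c=p[150:280,170:480];save("crop1.png",cv2.resize(c,None,fx=2.5,fy=2.5,interpolation=cv2.INTER_CUBIC))
# objects above bench
M=((P[...,2]>0.013)&(d>0)).astype(np.uint8)
M[:150]=0;M[285:]=0;M[:,:170]=0;M[:,490:]=0
n,l,s,cc=cv2.connectedComponentsWithStats(M)
for i in range(1,n):
    if s[i,4]<30: continue
    Q=P[l==i]; zt=np.percentile(Q[:,2],90); T=Q[Q[:,2]>zt-0.008]
    r=cv2.minAreaRect(T[:,:2].astype(np.float32))
    print(cc[i].round(),s[i,4],"ztop %.3f"%zt,np.round(r[0],3),np.round(r[1],3),round(r[2],1),np.linalg.norm(r[0]).round(3))
E
```

```text
[250. 155.] 37 ztop 0.024 [0.678 0.24 ] [0.018 0.062] 19.5 0.72
[405. 152.] 104 ztop 0.027 [ 0.693 -0.268] [0.061 0.022] 83.6 0.743
[318. 203.] 6587 ztop 0.027 [0.527 0.009] [0.249 0.279] 89.0 0.527
[455. 207.] 549 ztop 0.026 [ 0.509 -0.412] [0.06  0.222] 84.6 0.655
[230. 191.] 392 ztop 0.036 [0.557 0.291] [0.072 0.066] 50.8 0.629
[191. 214.] 1060 ztop 0.022 [0.482 0.418] [0.225 0.052] 0.4 0.638
[415. 187.] 176 ztop 0.049 [ 0.577 -0.298] [0.038 0.035] 16.0 0.65
[228. 231.] 415 ztop 0.036 [0.429 0.293] [0.078 0.061] 18.6 0.519
[410. 230.] 295 ztop 0.066 [ 0.437 -0.277] [0.023 0.024] 40.7 0.518
[412. 264.] 305 ztop 0.065 [ 0.332 -0.283] [0.024 0.023] 0.6 0.436
```

View pics/crop1.png

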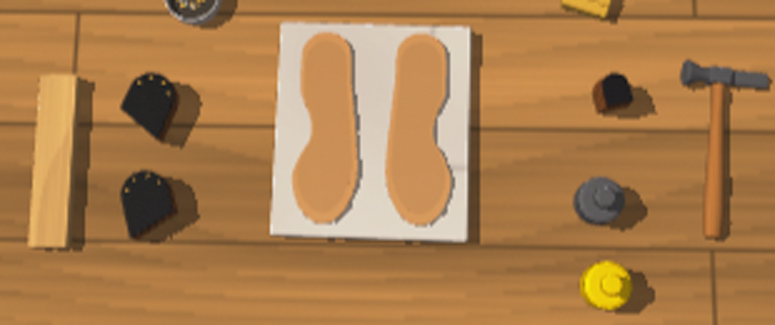

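```bash
python3 - <<'E'
from h import *
R=down(np.radians(74))
def look(n,pos,R):
    ctrl.goto(pos,R); ctrl.hold(0.2); o=ctrl.get_obs(); p,d,m=shot("wrist"); save(n+".png",p); np.savez(n+".npz",p=p,d=d,**{k:np.array(m[k]) for k in("K","position","attitude")})
    T=np.array(o["tcp_rot"]);print(n,o["t"],o["eef_pos"],"cam in tool",T.T@(m["position"]-o["eef_pos"]),(T.T@m["attitude"]).round(2).tolist(),np.array(m["K"])[0,0],(d>0).mean())
look("wh",[0.48,0.29,0.30],R)
look("ws",[0.55,0.01,0.32],down(np.radians(90)))
E
python3 -c "
import cv2,numpy as np
a=cv2.imread('pics/wh.png');b=cv2.imread('pics/ws.png');cv2.imwrite('pics/two.png',cv2.resize(np.vstack([a,b]),None,fx=.75,fy=.75))"
```

```text
wh 1.9583 [0.47945627 0.2910558  0.29976474] cam in tool [ 0.08291304  0.0001563  -0.12042483] [[-0.0, 0.95, 0.32], [1.0, 0.0, 0.0], [0.0, 0.32, -0.95]] 312.39920930985033 0.99605859375
ws 3.325 [0.54995984 0.01170563 0.31976583] cam in tool [ 0.08279783  0.00054126 -0.12042544] [[-0.0, 0.95, 0.32], [1.0, 0.0, 0.0], [0.0, 0.32, -0.95]] 312.39920930985033 0.99609375
```

View pics/two.png

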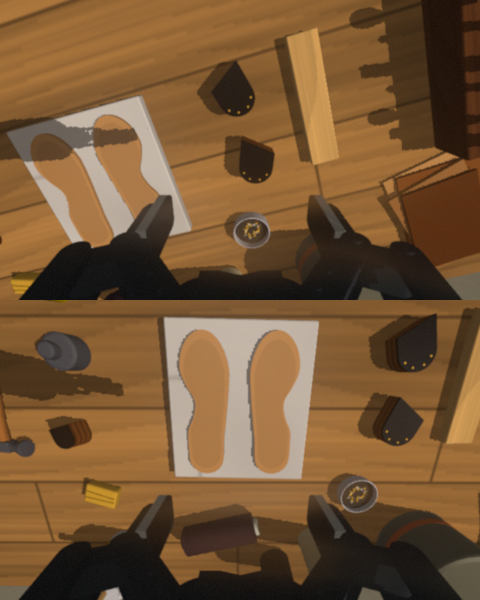

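```bash
cat > meas.py <<'E'
from h import *
from scipy.optimize import least_squares
def load(n):
    f=np.load(n+".npz");return f["p"],f["d"],{k:f[k] for k in("K","position","attitude")}
def comps(M,amin=150):
    M=cv2.morphologyEx(M.astype(np.uint8),cv2.MORPH_OPEN,np.ones((3,3)))
    n,l,s,c=cv2.connectedComponentsWithStats(M)
    return [(l==i).astype(np.uint8) for i in range(1,n) if s[i,4]>amin]
def heels(n,z=0.034,zt=0.034,rng=((0.35,0.65),(0.2,0.38))):
    p,d,m=load(n);P=pts(d,m);g=p.max(2)
    M=(abs(P[...,2]-zt)<.006)&(P[...,0]>rng[0][0])&(P[...,0]<rng[0][1])&(P[...,1]>rng[1][0])&(P[...,1]<rng[1][1])
    for c in comps(M,250):
        ct=max(cv2.findContours(c,cv2.RETR_EXTERNAL,cv2.CHAIN_APPROX_NONE)[0],key=len)[:,0]
        xy=ray(ct,z,m)[:,:2]
        h=cv2.convexHull(xy.astype(np.float32))
        a=cv2.approxPolyDP(h,0.0025,True)[:,0]
        print("heel area %.5f (exp ~.0038) poly"%cv2.contourArea(h),(a*1000).round().tolist(),"ztop",np.median(P[c>0][:,2]).round(4))
        e=np.roll(a,-1,0)-a;L=np.linalg.norm(e,axis=1);i=L.argmax();A,B=a[i],a[(i+1)%len(a)]
        cen=h[:,0].mean(0)
        def ang(q,o,r):u=o-q;v=r-q;return np.degrees(np.arccos(u@v/np.linalg.norm(u)/np.linalg.norm(v)))
        aA=ang(A,B,a[i-1]);aB=ang(B,A,a[(i+2)%len(a)])
        print(" front len",L[i],"angles at ends",aA,aB)
        lo,sh=(A,B) if aA<aB else (B,A)
        # frame guess for both hands: front edge vec long->short
        v=sh-lo
        for name,s in(("left",1),("right",-1)):
            # heel frame: long(-46,-30s) short(-26,30s)
            w=np.array([20,60*s]);th=np.arctan2(v[1],v[0])-np.arctan2(w[1],w[0])
            Rz=np.array([[np.cos(th),-np.sin(th)],[np.sin(th),np.cos(th)]])
            o=(lo+sh)/2-Rz@[-.036,0]
            Q=(h[:,0]-o)@Rz; print("  as",name,"o",o.round(4),"th",np.degrees(th).round(1),"extent x",Q[:,0].min().round(3),Q[:,0].max().round(3),"y",Q[:,1].min().round(3),Q[:,1].max().round(3))
def soles(n,z=0.026):
    p,d,m=load(n);P=pts(d,m);hsv=cv2.cvtColor(p,cv2.COLOR_RGB2HSV)
    M=(hsv[...,1]>90)&(abs(P[...,2]-z)<.008)&(abs(P[...,1])<.12)&(P[...,0]>.38)&(P[...,0]<.68)
    for c in comps(M,2000):
        ct=max(cv2.findContours(c,cv2.RETR_EXTERNAL,cv2.CHAIN_APPROX_NONE)[0],key=len)[:,0]
        xy=ray(ct,z,m)[:,:2].astype(np.float32);r=cv2.minAreaRect(xy)
        b=cv2.boxPoints(r);e=b[1]-b[0];f=b[2]-b[1];ax=e if np.linalg.norm(e)>np.linalg.norm(f) else f;ax=ax*np.sign(ax[0])/np.linalg.norm(ax)
        H=xy[(xy@ax)>(xy@ax).max()-.03]
        s=least_squares(lambda q:np.hypot(*(H-q[:2]).T)-q[2],[*(H.mean(0)-.02*ax),.032]).x
        s2=least_squares(lambda q:np.hypot(*(H-q[:2]).T)-.032,s[:2]).x
        print(n,"sole rect",np.round(r[0],4),np.round(r[1],4),"axis deg",np.degrees(np.arctan2(ax[1],ax[0])).round(2),"circle",s.round(4),s2.round(4),"ztop",np.median(P[c>0][:,2]).round(4),"place",(s2-.004*ax).round(4))
        for k in (0.02,0.04,.06,.08,.11,.15,.19,.21):
            t=(xy-s2)@ax; q=((xy-s2)@[-ax[1],ax[0]])[abs(t+k)<.003]; print("   x-%.2f"%k,q.min().round(4),q.max().round(4))
E
python3 - <<'E'
from meas import *
heels("wh");soles("ws");soles("top0");heels("top0")
E
```

```text
heel area 0.00375 (exp ~.0038) poly [[383.0, 310.0], [418.0, 261.0], [454.0, 272.0], [463.0, 282.0], [466.0, 294.0], [464.0, 309.0], [459.0, 317.0], [437.0, 327.0], [386.0, 314.0]] ztop 0.034
 front len 0.06056568 angles at ends 103.34993 107.60292
  as left o [0.379  0.2561] th -126.0 extent x -0.097 -0.026 y -0.03 0.053
  as right o [0.4346 0.2959] th 17.2 extent x -0.046 0.032 y -0.03 0.031
heel area 0.00384 (exp ~.0038) poly [[507.0, 285.0], [560.0, 266.0], [572.0, 267.0], [590.0, 281.0], [594.0, 299.0], [591.0, 308.0], [581.0, 321.0], [545.0, 333.0]] ztop 0.0338
 front len 0.06085516 angles at ends 108.900246 71.70772
  as left o [0.5597 0.2972] th -19.8 extent x -0.046 0.034 y -0.03 0.03
  as right o [0.506  0.3395] th 123.3 extent x -0.098 -0.026 y -0.054 0.029
ws sole rect [ 0.5269 -0.0463] [0.2472 0.0824] axis deg 2.17 circle [ 0.6193 -0.0516  0.0313] [ 0.6184 -0.0517] ztop 0.0262 place [ 0.6144 -0.0518]
   x-0.02 -0.0319 0.034
   x-0.04 -0.0309 0.0351
   x-0.06 -0.0264 0.039
   x-0.08 -0.0163 0.0414
   x-0.11 -0.0154 0.0457
   x-0.15 -0.0318 0.05
   x-0.19 -0.0263 0.0411
  
[... 426 characters left out ...]
.0], [565.0, 325.0], [545.0, 327.0], [516.0, 293.0], [516.0, 280.0], [562.0, 263.0], [575.0, 264.0], [592.0, 281.0]] ztop 0.033
 front len 0.048833948 angles at ends 110.98724 156.85202
  as left o [0.5381 0.2359] th -91.9 extent x -0.092 -0.028 y -0.024 0.052
  as right o [0.5618 0.3   ] th 51.3 extent x -0.044 0.025 y -0.035 0.031
heel area 0.00364 (exp ~.0038) poly [[465.0, 284.0], [461.0, 313.0], [442.0, 324.0], [389.0, 311.0], [392.0, 293.0], [418.0, 259.0], [449.0, 267.0]] ztop 0.033
 front len 0.05489267 angles at ends 135.63841 93.000404
  as left o [0.4343 0.2872] th -58.3 extent x -0.045 0.025 y -0.033 0.036
  as right o [0.4186 0.3537] th 84.9 extent x -0.094 -0.027 y -0.052 0.026
```

```bash
cat >> h.py <<'E'
def st(tag=""):
    o=ctrl.get_obs();print(tag,"t %.1f"%o["t"],np.round(o["eef_pos"],4),"gap %.4f"%o["finger_gap"],"grip %.0f"%o["grip_force"],"F",np.round(o["contact_force"],1),"yaw %.1f"%np.degrees(np.arctan2(o["tcp_rot"][1][1],o["tcp_rot"][0][1])));return o
def pick(xy,z,yaw,up,g,pre=0.085):
    R=down(np.radians(yaw));ctrl.command_gripper(pre,g)
    ctrl.goto([*xy,z+.09],R);ctrl.servo_line([*xy,z],R,rate=.12);st("down")
    ctrl.command_gripper(0.0,g);st("closed");ctrl.servo_line([*xy,up],rate=.2);st("up")
def place(xy,z,yaw,opening,high,rate=.06):
    R=down(np.radians(yaw));ctrl.goto([*xy,high],R);ctrl.hold(.2);o=st("over")
    ctrl.servo_line([*xy,z+.015],R,rate=.15);ctrl.servo_line([*xy,z],R,rate=rate/2);ctrl.hold(.2);st("set")
    ctrl.command_gripper(opening);ctrl.hold(.1);ctrl.servo_line([*xy,high],rate=.15);st("clear")
def look(n):
    ctrl.hold(.2);p,d,m=shot("wrist");save(n+".png",p);np.savez(n+".npz",p=p,d=d,**{k:np.array(m[k]) for k in("K","position","attitude")})
E
python3 - <<'E'
from h import *
def off(o,th,dx=-.011):
    t=np.radians(th);return np.array(o)+dx*np.array([np.cos(t),np.sin(t)])
pick(off([.5597,.2972],-19.8),.026,90-19.8,.20,40)
place(off([.6146,-.0517],-.3),.0525,89.7,.082,.20)
look("l1")
E
```

```text
down t 5.8 [0.5501 0.3012 0.0268] gap 0.0852 grip 0 F [0.1 0.1 0.3] yaw 70.2
closed t 6.2 [0.5501 0.3013 0.0272] gap 0.0591 grip 45 F [-0.2 -0.7  5. ] yaw 70.2
up t 7.2 [0.5484 0.3005 0.1982] gap 0.0594 grip 44 F [-0.5 -0.4 -0.9] yaw 70.2
over t 8.7 [ 0.6038 -0.0501  0.1999] gap 0.0590 grip 44 F [ 0.5  0.3 -0.8] yaw 89.8
set t 10.6 [ 0.6035 -0.0516  0.0531] gap 0.0592 grip 45 F [-3.3  0.5  6.1] yaw 89.7
clear t 12.2 [ 0.6029 -0.0516  0.1988] gap 0.0819 grip 0 F [ 0.6 -0.2 -1.2] yaw 89.7
```

View pics/l1.png

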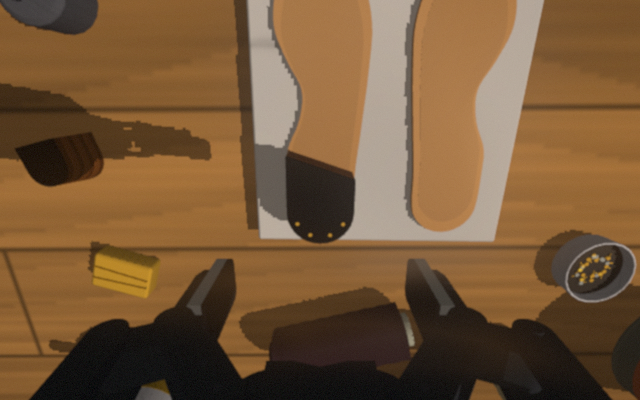

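The left heel (320,195) sits on the image-left sole, with its long corner on the hollow side. Next I'll measure it, then place the right heel.

```bash
python3 - <<'E'
from meas import *
heels("l1",z=.060,zt=.060,rng=((.5,.7),(-.12,.12)))
def off(o,th,dx=-.011):
    t=np.radians(th);return np.array(o)+dx*np.array([np.cos(t),np.sin(t)])
pick(off([.4346,.2959],15.5),.026,105.5,.20,40)
place(off([.6146,.0706],-.3),.0525,89.7,.082,.22)
ctrl.goto([.60,.0095,.28],down(np.radians(90)));look("l2")
heels("l2",z=.060,zt=.060,rng=((.5,.7),(-.12,.12)))
E
```

```text
heel area 0.00383 (exp ~.0038) poly [[568.0, -80.0], [621.0, -81.0], [634.0, -77.0], [648.0, -57.0], [644.0, -35.0], [624.0, -22.0], [589.0, -21.0]] ztop 0.0598
 front len 0.061727863 angles at ends 107.917404 72.24834
  as left o [ 0.6144 -0.0509] th -0.6 extent x -0.046 0.034 y -0.03 0.03
  as right o [ 0.5499 -0.0285] th 142.5 extent x -0.098 -0.026 y -0.054 0.029
down t 15.1 [0.4246 0.2932 0.0266] gap 0.0848 grip 0 F [0.2 0.1 0.6] yaw 105.5
closed t 15.4 [0.4247 0.2935 0.027 ] gap 0.0595 grip 45 F [-0.8 -0.3  5.9] yaw 105.5
up t 16.4 [0.4232 0.2924 0.1984] gap 0.0595 grip 44 F [ 0.7 -0.3 -0.9] yaw 105.5
over t 17.7 [0.603  0.0729 0.2199] gap 0.0594 grip 44 F [ 0.4  1.1 -1.2] yaw 89.9
set t 19.8 [0.6035 0.0707 0.053 ] gap 0.0596 grip 45 F [-2.4 -0.3  5.8] yaw 89.7
clear t 21.5 [0.603  0.0707 0.2189] gap 0.0821 grip 0 F [-0.2 -0.5  0.3] yaw 89.7
heel area 0.00385 (exp ~.0038) poly [[568.0, -80.0], [623.0, -81.0], [634.0, -77.0], [642.0, -69.0], [648.0, -55.0], [643.0, -35.0], [624.0, -22.0], [588.0, -21.0]] ztop 0.0599
 front len 0.062164944 angles at ends 106.87178 72.69734
  as left o [ 0.6143 -0.0501] th 0.0 extent x -0.046 0.034 y -0.031 0.029
  as right o [ 0.5495 -0.0285] th 143.1 extent x -0.099 -0.026 y -0.053 0.029
heel area 0.00385 (exp ~.0038) poly [[567.0, 101.0], [585.0, 42.0], [621.0, 42.0], [641.0, 54.0], [646.0, 76.0], [642.0, 87.0], [631.0, 97.0], [619.0, 101.0]] ztop 0.0599
 front len 0.061495904 angles at ends 73.21741 106.70982
  as left o [0.5463 0.0509] th -144.9 extent x -0.099 -0.026 y -0.029 0.053
  as right o [0.6118 0.0705] th -1.8 extent x -0.046 0.034 y -0.03 0.031
```

View pics/l2.png

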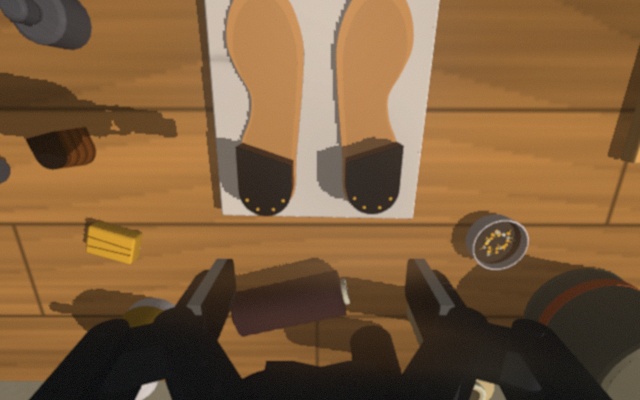

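Both heels are flush: (268,180) left and (372,180) right, with long corners on the arch sides. Now the batten: one look from above, then pick it.

```bash
python3 - <<'E'
from meas import *
ctrl.goto([.48,.40,.30],down(np.radians(90)));look("b1")
p,d,m=load("b1");P=pts(d,m)
M=(abs(P[...,2]-.020)<.006)&(P[...,1]>.36)&(P[...,1]<.48)&(P[...,0]>.33)&(P[...,0]<.64)
c=max(comps(M,500),key=lambda c:c.sum())
ct=max(cv2.findContours(c,cv2.RETR_EXTERNAL,cv2.CHAIN_APPROX_NONE)[0],key=len)[:,0]
r=cv2.minAreaRect(ray(ct,.020,m)[:,:2].astype(np.float32));b=cv2.boxPoints(r)
e=b[1]-b[0];f=b[2]-b[1];e=e if np.linalg.norm(e)>np.linalg.norm(f) else f;e=e*np.sign(e[0])
th=np.degrees(np.arctan2(e[1],e[0]));print(r,th)
ok=abs(max(r[1])-.225)<.006 and abs(min(r[1])-.05)<.005 and abs(th)<10
for a in(0,180):print(a,ctrl.ik([.6132,.0098,.2],down(np.radians(a+.0))))
if ok:
    pick(r[0],.026,90+th,.16,60);look("b2")
E
```

```text
((0.48078805208206177, 0.4211956560611725), (0.22378966212272644, 0.04965798929333687), 0.2820359170436859) 0.2820418
0 [-37.60837093  18.77396756  42.03937501  94.06483556 -13.08154629
  72.20964848   6.9392532 ]
180 [ 49.38899436  34.40601666 -73.02229204  90.96958914  33.31849796
  79.69237482 152.98732372]
down t 25.8 [0.4814 0.4217 0.027 ] gap 0.0850 grip 0 F [-0.4  0.2  0.4] yaw 90.3
closed t 26.2 [0.4814 0.4218 0.0272] gap 0.0482 grip 65 F [-1.3 -0.3  4.1] yaw 90.3
up t 27.1 [0.4799 0.4204 0.1582] gap 0.0486 grip 64 F [-1.   0.1 -1.8] yaw 90.3
```

```bash
python3 - <<'E'
from meas import *
place([.6132,.0100],.0865,0.5,.080,.22)
ctrl.goto([.60,.0095,.32],down(np.radians(90)));look("b3")
p,d,m=load("b3");P=pts(d,m)
M=(abs(P[...,2]-.080)<.006)&(abs(P[...,1])<.15)&(P[...,0]>.5)&(P[...,0]<.7)
for c in comps(M,500):
    ct=max(cv2.findContours(c,cv2.RETR_EXTERNAL,cv2.CHAIN_APPROX_NONE)[0],key=len)[:,0]
    print(cv2.minAreaRect(ray(ct,.080,m)[:,:2].astype(np.float32)),np.median(P[c>0][:,2]))
E
```

```text
over t 29.1 [0.6132 0.0114 0.2197] gap 0.0482 grip 64 F [ 0.6  0.6 -1.7] yaw 0.6
set t 30.9 [0.6131 0.0101 0.0872] gap 0.0484 grip 65 F [-3.3  0.3  5.3] yaw 0.5
clear t 32.5 [0.6126 0.0101 0.2189] gap 0.0799 grip 0 F [ 0.4 -0.4 -0.3] yaw 0.5
((0.6109740138053894, 0.009560681879520416), (0.05041220039129257, 0.22331452369689941), 0.37843725085258484) 0.07983450452538751
```

View pics/b3.png

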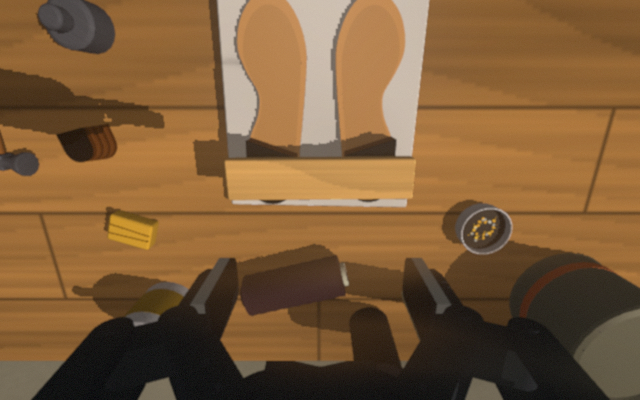

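The batten (320,178) lies level across both heels, with even overhang. For the weight there are two candidates in the top view: dark grey (410,231) and yellow (413,265). The dark cast-iron one fits the description. I'll check it in a close crop.

```bash
python3 - <<'E'
from meas import *
ctrl.goto([.46,-.277,.28],down(np.radians(-75+180)) if ctrl.ik([.46,-.277,.28],down(np.radians(105))) is not None else down(np.radians(90)));st();look("w1")
p,d,m=load("w1");P=pts(d,m)
M=(P[...,2]>.058)&(P[...,2]<.072)&(P[...,0]>.38)&(P[...,0]<.5)&(abs(P[...,1]+.28)<.07)
for c in comps(M,30):
    ct=max(cv2.findContours(c,cv2.RETR_EXTERNAL,cv2.CHAIN_APPROX_NONE)[0],key=len)[:,0]
    Q=P[c>0];print("depth pts mid",(Q.min(0)+Q.max(0))/2,np.ptp(Q,axis=0),"ray .058",cv2.minEnclosingCircle(ray(ct,.058,m)[:,:2].astype(np.float32)),ct.mean(0),np.median(p[c>0],0))
B=(P[...,2]>.036)&(P[...,2]<.044)&(P[...,0]>.38)&(P[...,0]<.5)&(abs(P[...,1]+.28)<.07)
for c in comps(B,60):
    Q=P[c>0];print("body",(Q.min(0)+Q.max(0))/2,np.ptp(Q,axis=0))
u,v=ct.mean(0).astype(int);y,x=max(0,v-70),max(0,u-110)
save("w1c.png",cv2.resize(p[y:y+140,x:x+220],None,fx=2.5,fy=2.5))
E
```

```text
t 35.2 [ 0.4612 -0.2756  0.2801] gap 0.0801 grip 0 F [ 1.  -0.4 -0.5] yaw 105.1
depth pts mid [ 0.43674137 -0.27655584  0.06366159] [0.02528542 0.02489019 0.01071446] ray .058 ((0.43743565678596497, -0.27644214034080505), 0.013444808311760426) [324.74626866 153.20895522] [81. 74. 72.]
body [ 0.43666841 -0.27629781  0.03976345] [0.05712212 0.05724766 0.00746513]
```

View pics/w1c.png

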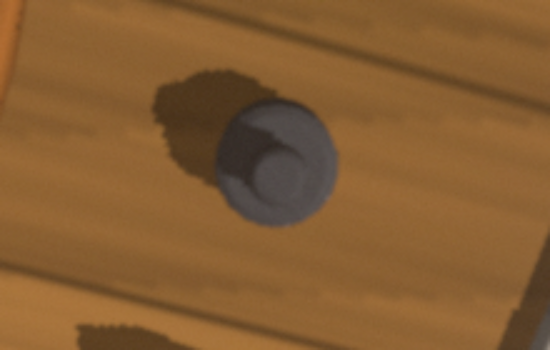

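The crop shows the dark iron weight, knob at (280,177), with nothing close to it. I'll lift it by the knob.

```bash
python3 - <<'E'
from meas import *
pick([.4368,-.2764],.068,100,.22,90,pre=.07)
o=ctrl.get_obs()
if o["finger_gap"]>.018:
    place([.6120,.0098],.1485,90,.06,.27,rate=.04)
    ctrl.goto([.56,.0095,.33],down(np.radians(90)));look("w2")
E
```

```text
down t 37.2 [ 0.4375 -0.2769  0.0688] gap 0.0701 grip 0 F [-0.1 -0.2 -0.4] yaw 100.0
closed t 37.7 [ 0.4373 -0.277   0.0688] gap 0.0225 grip 88 F [-1.3 -1.   6.1] yaw 100.0
up t 38.6 [ 0.4355 -0.2754  0.218 ] gap 0.0225 grip 89 F [-0.2 -0.1 -7.2] yaw 100.0
over t 40.1 [0.6117 0.0078 0.2702] gap 0.0227 grip 89 F [ 0.5  0.  -7.8] yaw 89.8
set t 42.1 [0.6121 0.0097 0.149 ] gap 0.0223 grip 90 F [-2.9 -0.8  1.3] yaw 90.0
clear t 43.6 [0.6114 0.0099 0.2689] gap 0.0600 grip 0 F [-0.5 -0.   0.2] yaw 90.0
```

```bash
python3 - <<'E'
from meas import *
p,d,m=load("w2");P=pts(d,m)
for z0,z1 in((.138,.155),(.115,.126)):
    M=(P[...,2]>z0)&(P[...,2]<z1)&(abs(P[...,1])<.12)&(P[...,0]>.55)&(P[...,0]<.68)
    Q=P[M];print((Q.min(0)+Q.max(0))/2,np.ptp(Q,axis=0))
heels("w2",z=.060,zt=.060,rng=((.5,.7),(-.12,.12)))
p,d,m=shot("scene");save("s2.png",cv2.resize(p[120:300,200:440],None,fx=2.5,fy=2.5));st()
E
```

```text
[0.61152495 0.01031546 0.14338816] [0.02532122 0.02454063 0.01065942]
[0.61113093 0.01018538 0.11885807] [0.05642437 0.05612034 0.00769889]
heel area 0.00079 (exp ~.0038) poly [[567.0, 101.0], [584.0, 43.0], [588.0, 42.0], [588.0, 100.0]] ztop 0.0599
 front len 0.06051153 angles at ends 70.67016 122.936844
  as left o [0.5457 0.0516] th -145.1 extent x -0.062 -0.026 y -0.029 0.032
  as right o [0.6112 0.0709] th -2.0 extent x -0.046 -0.022 y -0.03 0.03
heel area 0.00067 (exp ~.0038) poly [[569.0, -80.0], [589.0, -80.0], [588.0, -27.0], [585.0, -27.0]] ztop 0.0598
 front len 0.055418037 angles at ends 104.986465 73.696365
  as left o [ 0.6132 -0.0519] th 1.8 extent x -0.045 -0.025 y -0.028 0.026
  as right o [ 0.5477 -0.0324] th 145.0 extent x -0.061 -0.027 y -0.028 0.026
 t 44.3 [0.5599 0.0096 0.3286] gap 0.0600 grip 0 F [-0.9  0.5 -0.6] yaw 90.0
```

View pics/s2.png

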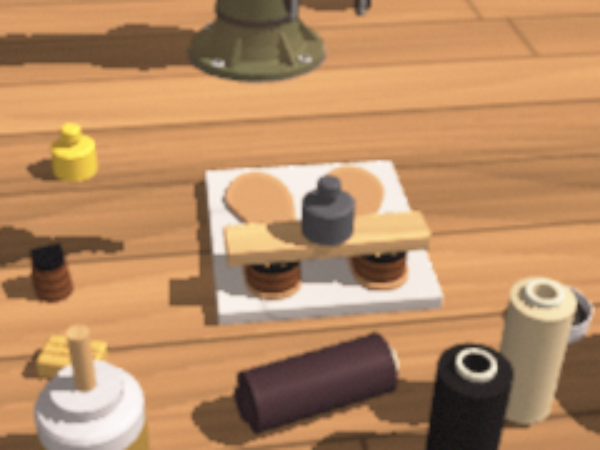

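The weight (328,215) stands upright on the middle of the batten, over both heels (272,275 and 378,265). Everything is in place.

```bash
python3 -c "
from h import *
print(ctrl.job_done())"
```

```text
the job is handed in; nothing more can be done
None
```

I handed the job in at about 44 s: both heels are flush on their own soles, the batten lies level and centred across them, and the iron weight stands upright midway between them. The hand-in gave no verdict, so these placings rest on my own camera measurements.

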